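Put the tall tin away in the pantry drawer

TASK

The tall square tin will not fit upright in the open pantry drawer. First lay it on its side on the cork mat and let go of it, then take it again and lay it flat in the empty front compartment of the drawer, and push the drawer fully home until it seats at its catch. Do not knock over any of the other containers.

Things in the scene. Friction and masses are not known exactly. Their poses are not given: they have to be found in the camera images.
- tall_tin_center (a point): Centre (half-way up) of the tall square steel tin: 50 x 50 mm in plan, 150 mm high, plain; the top 16 mm is a lid 46 mm square. About 0.25 kg. It starts upright on the counter (centre 75 mm up). z runs along its length towards the lid, x and y are square to its sides.
- short_tin_center (a point): Centre of the short square steel tin, 50 x 50 mm in plan and 75 mm high; a bystander that stands 100 to 190 mm from the tall one. The two may have swapped places.
- mat: Thin cork mat, fixed flat on the counter on the robot's left front, 4 mm thick, 130 mm along its x and 200 mm along its y; origin at the centre of its underside. It starts empty, with clear air above it.
- bay (a point): Middle of the floor of the drawer's empty front compartment, moving with the drawer, 36 mm above the counter; z up, +x is the closing direction, y along the drawer's width. Inside, 115 mm along x and 172 mm along y, so the lying tin fits only along y. Above the floor the plywood side walls rise 45 mm, the partition behind 39 mm, the front panel 62 mm.
- unit: Dark wooden cabinet of the drawer, 214 mm wide, fixed on the counter on the robot's right; origin under its middle, same axes as the drawer. Its top is 112 mm high, its front edge 105 mm in -x of the origin. Its opening is 64 mm high above the compartment's floor, so a standing tin blocks the drawer; at the start the whole compartment is clear of it.
- front (a point): Middle of the outer face of the drawer's front panel, 56 mm above the counter, 72.5 mm in -x of the compartment's middle; same axes. The panel is 208 mm wide and reaches from 14 to 98 mm above the counter. A white ceramic knob 28 mm across stands 30 mm out at its middle, 70 mm above the counter; beside it the panel is flat.
- drawer (a joint): How far the drawer is open, m: 0 is fully home, 0.155 fully open; it starts 0.128 to 0.150 open. It slides with about 1 N of friction; over the last 17 mm a spring catch resists with 5 to 8 N and pushes a drawer let go there back out; once within 4 mm of home it draws the drawer in and holds it.
- jar: Glass jar, 64 mm across, 85 mm high; origin under its centre; bystander.
- can: Food can, 74 mm across, 100 mm high; origin under its centre; bystander.
- mug: White mug, 80 mm across, 90 mm high; origin under its centre; bystander.
- carton: Cardboard carton, 60 x 85 mm, 120 mm high; origin under its centre; bystander.
- spice: Spice jar, 48 mm across, 95 mm high; origin under its centre; bystander.
- bowl: White bowl, 140 mm across, 60 mm high; origin under its centre; bystander.
There are look-alikes about, which are no part of the job. Leave any purple or red look-alike of the part that bears tall_tin_center alone.

How it is judged:
By the outcome, as a careful person would: the job done as asked, in the order asked, and still so for the second after the job is handed in, with the robot touching nothing.
It also fails if it takes over 61 s, if anything falls off the work surface, if the arm or the gripper's body presses on something with over 40 N, if the wrist force passes 120 N, or if a joint passes its speed limit or range.

ROBOT

A 6-joint arm with a two-finger parallel gripper is mounted at the origin on the work surface. World frame = base frame: x ahead of the robot, y to its left, z up, the work surface at z = 0. Lengths are in m, angles in rad, forces in N, time in s.
With the tool pointing down it reaches from about 0.35 to 0.85 m from the base axis. Payload 8.1 kg.
Tool frame: the origin (TCP) lies midway between the tips of the shut fingers; the grasp point (between the pads) lies 19 mm behind it (robot.grip_point_offset is the distance from the TCP to the grasp point, in m); z points along the fingers, y is the line along which they close (so a half turn about z gives the same grasp; the last joint's range is limited). The gripper opens to 93 mm and grips with 3 to 60 N. Pads are 15 mm wide; open, the fingers measure 128 mm over their backs; the gripper's body (75 mm by 188 mm) begins 65 mm behind the grasp point.
Start: joints at [-1.269, 0.13, 1.488, -0, 1.523, -0.085], TCP at [0.226, -0.556, 0.192] pointing down, gripper open.
Joint ranges: [-2.96, 2.96], [-0.89, 2.26], [0.02, 2.5], [-1.34, 4.48], [0, 2.73], [-2.66, 2.66]. Speed limits (rad/s): [2.39, 2.39, 2.79, 3.14, 3.14, 3.14].

INTERFACE

Orientations are given as a rotation vector (axis times angle).
In Python, from plant import robot, read_camera, job gives the robot as it stands.
- The arm moves only by the shell command python3 -m inch 'ROWS' [FORCE]. ROWS is JSON, one flat list of numbers, 5 for each row, row after row: the shift along the world's x, y, z in mm, then the turn about the world's z in degrees, then the opening in per cent of the stroke, from 0 (shut) to 100 (fully open). In form: [dx, dy, dz, yaw, hand, dx, dy, dz, yaw, hand, ...]. A call has 1 to 10 rows; each row is the pose to reach, as a shift and turn from the pose commanded when the call began; what a row does not reach only later rows make up. A row lasts 1/12 s, in which the tool goes at most 41.7 mm and 7.16 degrees, less where a joint would pass 70% of its speed; a pose out of reach is approached as far as the arm can. A call with a gripper value outside its range is refused whole. The fingers move at their own pace and stop on an object; FORCE is the grip in N (left out, the last holds). Time passes only in rows, so rows that repeat a pose let the fingers close. It gives the time, the measured TCP pose, the force, the opening and the grip force at its end, in the units of the state.
- robot.read_state(): the state, without advancing time (a new reading comes with each control period).
- read_camera(name): name is "scene" or "top" or "wrist"; returns a dict with "image" (384x512x3 uint8, blue, green, red), "K" (3x3 intrinsics, pixels), "extrinsics" (4x4, takes a point from world to camera coordinates); the wrist camera has in their place "mount" (4x4, takes a point from camera to tool coordinates, whose origin is the TCP and whose axes are the flange's). Camera axes: x right, y down, z forward; pixel columns grow to the right and rows downward; lengths in m; the calibration is good to about 2 mm. A picture is of the moment at which its call begins: read the wrist's pose just before it. There is no depth.
- job.close_job(): hands the job in; it is judged then, once.
The state is a dict: "t": time; "q": joint angles; "dq": joint speeds; "joint_torque": joint torques, N m; "tool_pos": TCP position; "orientation": TCP orientation; "force": force on the tool from outside, world axes, zero at the start; "wrist_torque": the same for the moment, N m; "opening": finger opening in m; "gripper_force": force on a finger pad.
Only numpy, scipy, OpenCV 4.12 (cv2) and the standard library are available. Lean on these libraries where they do the work, as an engineer would, in place of code of your own. Each camera call takes 0.05 s, during which the arm holds its last target. There are 200 camera calls.

## Working session

There is one attempt and no reset: what is moved stays moved. The work goes in short steps, Python scripts to look and compute and a shell command to move; the robot and the scene stay as the last step left them, time stands still between calls to the robot, and variables do not carry over. Pictures are saved under pics/ and viewed, at most 10 in all, crops included, and the job is handed in when it is done.

```bash
ls; mkdir -p pics
python3 - <<'E'
from plant import robot, read_camera
import cv2,numpy as np
for n in("scene","top"):
    c=read_camera(n); cv2.imwrite(f"pics/{n}0.png",cv2.resize(c["image"],(800,600),interpolation=cv2.INTER_CUBIC))
    np.savez(f"{n}.npz",K=c["K"],E=c["extrinsics"]); print(n,c["K"].round(1).tolist(),c["extrinsics"].round(3).tolist())
s=robot.read_state();print(s["t"],s["tool_pos"],s["orientation"],s["opening"],robot.grip_point_offset)
E
```

```text
pics
scene [[410.5, 0.0, 249.6], [0.0, 410.5, 195.7], [0.0, 0.0, 1.0]] [[0.127, 0.992, -0.006, -0.075], [0.672, -0.091, -0.735, -0.293], [-0.729, 0.09, -0.678, 1.877], [0.0, 0.0, 0.0, 1.0]]
top [[473.7, 0.0, 255.3], [0.0, 473.7, 185.6], [0.0, 0.0, 1.0]] [[0.005, -1.0, -0.001, 0.035], [-0.986, -0.004, -0.169, 0.513], [0.169, 0.002, -0.986, 1.603], [0.0, 0.0, 0.0, 1.0]]
0.1 [ 0.22619242 -0.55513409  0.19109935] [-3.08141285e+00 -6.03492784e-01  3.17548205e-04] 0.09310347430058356 0.0188
```

View pics/scene0.png

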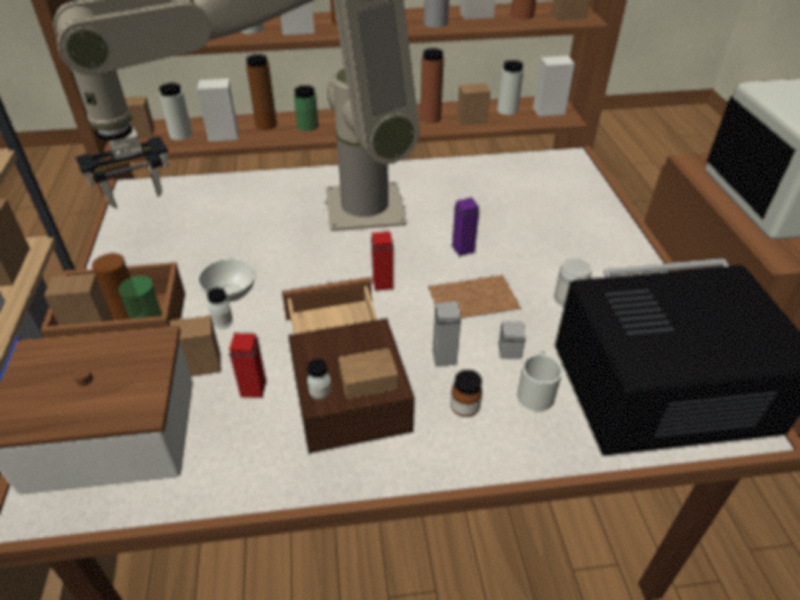

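View pics/top0.png

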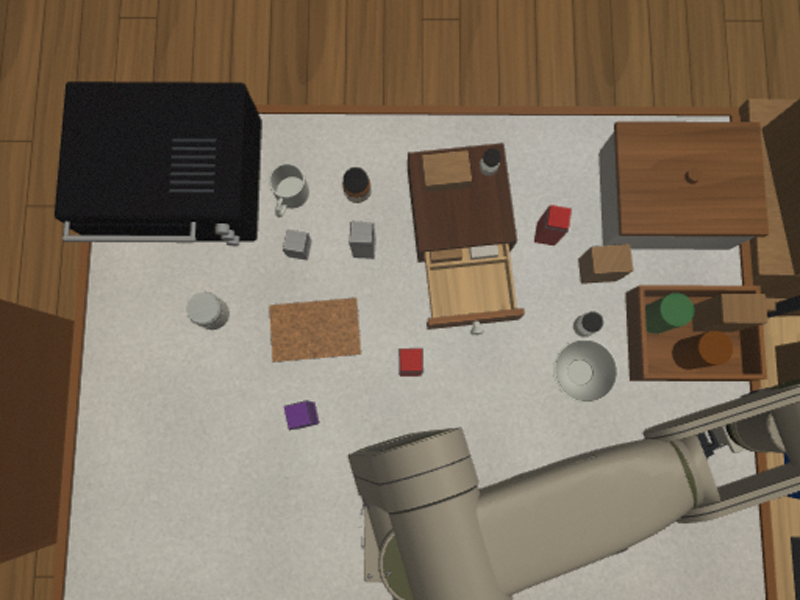

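The top view shows the tall tin with its top at about (362,230), the short tin at (297,238), the mat at (270–360, 298–361), and the drawer front from (428,322) to (523,313). The red and purple tins are decoys. I'll take a closer crop of the top view.

```bash
cat > h.py <<'E'
import numpy as np,cv2
from plant import robot, read_camera
def ray(uv,z,K,E):
    """world point on plane z for native pixel uv"""
    R,t=E[:3,:3],E[:3,3]; o=-R.T@t
    d=R.T@np.linalg.solve(K,[uv[0],uv[1],1.]); return (o+d*(z-o[2])/d[2])
def toolE(c,s):
    T=np.eye(4);T[:3,:3]=cv2.Rodrigues(np.array(s["orientation"]))[0];T[:3,3]=s["tool_pos"]
    return np.linalg.inv(T@c["mount"])
E
python3 - <<'E'
import cv2
from plant import read_camera
im=read_camera("top")["image"]; cv2.imwrite("pics/crop1.png",cv2.resize(im[85:235,165:345],None,fx=4,fy=4,interpolation=cv2.INTER_CUBIC))
E
```

```text
(no output)
```

View pics/crop1.png

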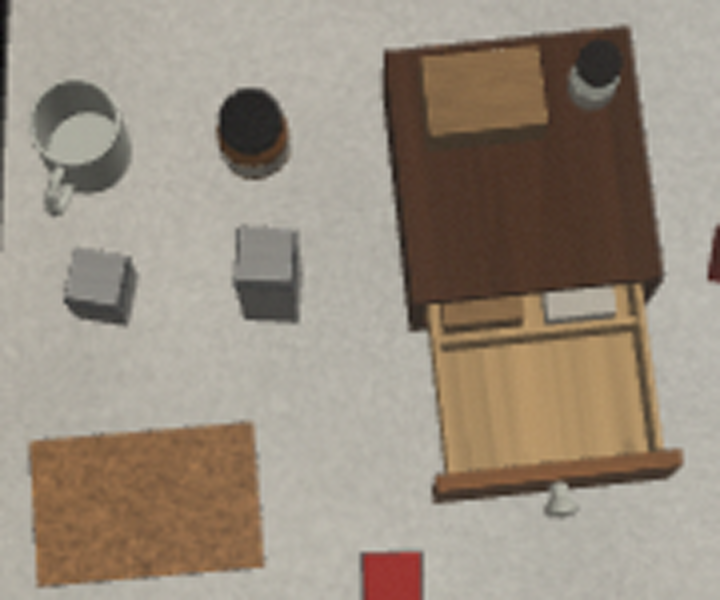

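The crop shows:
- Tall tin top: (237,227)–(298,280)
- Mat corners: (30,441), (252,422), (264,567), (38,586)
- Cabinet top corners: (385,50), (629,27), (662,274), (410,302)
- Panel top at about y=450–490

Run:
```python
from h import *
d=np.load("top.npz");K,E=d["K"],d["E"]
def P(l,z): return np.array([ray((165+(u+.5)/4-.5,85+(v+.5)/4-.5),z,K,E) for u,v in l])
def show(n,l,z):
    p=P(l,z)*1000;print(n,p[:,:2].round().tolist(),"mean",p.mean(0)[:2].round(1),"edge angs",[round(float(np.degrees(np.arctan2(*(p[(i+1)%len(p)]-p[i])[[1,0]]))),1) for i in range(len(p))])
show("tall",[(237,227),(298,229),(299,280),(235,278)],.15)
show("tallbase",[(243,318),(299,322)],0)
show("short",[(74,248),(134,254),(127,293),(66,288)],.075)
show("mat",[(30,441),(252,422),(264,567),(38,586)],.004)
show("cab",[(385,50),(629,27),(662,274),(410,302)],.112)
show("paneltop",[(434,478),(682,450)],.098)
show("paneltopout",[(435,488),(682,462)],.098)
show("floor front/back",[(447,470),(649,456)],.098)
show("jar",[(252,120)],.085);
```

```text
tall [[642.0, 142.0], [641.0, 92.0], [598.0, 90.0], [599.0, 143.0]] mean [619.9 116.6] edge angs [-91.7, -178.3, 88.4, -1.3]
tallbase [[598.0, 146.0], [595.0, 95.0]] mean [596.5 120.5] edge angs [-93.9, 86.1]
short [[643.0, 288.0], [638.0, 236.0], [603.0, 241.0], [608.0, 294.0]] mean [623.  264.6] edge angs [-95.6, 171.5, 85.5, -9.3]
mat [[485.0, 333.0], [503.0, 136.0], [374.0, 124.0], [356.0, 321.0]] mean [429.5 228.4] edge angs [-84.8, -174.5, 95.1, 5.1]
cab [[810.0, 20.0], [832.0, -190.0], [613.0, -214.0], [588.0, -2.0]] mean [710.8 -96.6] edge angs [-84.1, -173.8, 96.7, 5.6]
paneltop [[441.0, -22.0], [466.0, -230.0]] mean [ 453.3 -126. ] edge angs [-83.3, 96.7]
paneltopout [[433.0, -23.0], [455.0, -229.0]] mean [ 444.1 -126.3] edge angs [-83.7, 96.3]
floor front/back [[448.0, -33.0], [460.0, -202.0]] mean [ 454.1 -117.5] edge angs [-85.7, 94.3]
jar [[756.0, 135.0]] mean [755.7 135. ] edge angs [0.0]
```

```bash
python3 -m inch '[10,20,60,5,100, 45,75,65,10,100, 65,110,65,15,100, 85,145,65,20,100, 105,180,65,25,100, 125,215,65,30,100, 145,250,65,35,100, 165,285,65,40,100, 190,320,65,46,100, 210,356,65,52,100]'; python3 -m inch '[20,34,0,5,100, 40,68,0,10,100, 60,102,0,13.3,100, 80,136,0,13.3,100, 100,170,0,13.3,100, 120,204,0,13.3,100, 140,238,0,13.3,100, 160,272,0,13.3,100, 184,317,0,13.3,100, 184,317,0,13.3,100]'
```

```text
t: 0.98
tool_pos: [0.4231, -0.221, 0.257]
orientation: [2.502, 1.9, 0.0]
force: [0.7, -0.8, 0.5]
opening: 0.0927
gripper_force: 0.0
t: 1.82
tool_pos: [0.6075, 0.0996, 0.2556]
orientation: [-2.264, -2.174, -0.001]
force: [0.4, -1.2, -0.0]
opening: 0.0929
gripper_force: 0.0
```

Run:
```python
from h import *
s=robot.read_state();c=read_camera("wrist");E=toolE(c,s);np.savez("w1.npz",K=c["K"],E=E)
print(s["t"],s["tool_pos"],s["orientation"],c["mount"].round(3).tolist())
cv2.imwrite("pics/w1.png",cv2.resize(c["image"],(768,576)))
R=cv2.Rodrigues(s["orientation"])[0];print(np.degrees(np.arctan2(R[1,1],R[0,1])))
```

```text
1.8167 [0.60753962 0.0995744  0.25561921] [-2.26437457e+00 -2.17443526e+00 -7.10413096e-04] [[0.0, -0.969, -0.248, 0.069], [1.0, 0.0, -0.0, -0.0], [0.0, -0.248, 0.969, -0.193], [0.0, 0.0, 0.0, 1.0]]
-2.3214705748512974
```

View pics/w1.png

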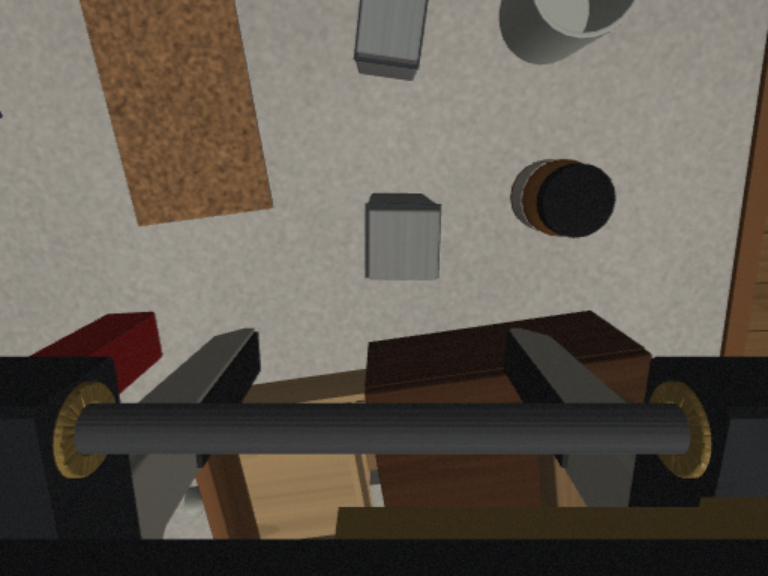

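The wrist view shows the nearer tin's top face at (367–440, 204–279) and the other tin at about (390,30). The cross-bar is part of the gripper.

Run:
```python
from h import *
d=np.load("w1.npz");K,E=d["K"],d["E"]
for z in(.15,.075):
    p=np.array([ray(((u+.5)/1.5-.5,(v+.5)/1.5-.5),z,K,E)*1000 for u,v in[(368,206),(440,204),(439,279),(366,278)]])
    print(z,p[:,:2].round().tolist(),p.mean(0).round(1))
t=np.load("top.npz")
for q in([614,118,150],[620,118,0]):
  x=t["E"][:3]@np.r_[np.array(q)/1000,1];x=t["K"]@x;print(x[:2]/x[2])
```

```text
0.15 [[600.0, 144.0], [646.0, 143.0], [645.0, 94.0], [597.0, 97.0]] [621.8 119.5 150. ]
0.075 [[598.0, 137.0], [654.0, 137.0], [653.0, 76.0], [593.0, 79.0]] [624.6 107.3  75. ]
[230.99970628 149.73608886]
[233.15848458 158.23973518]
```

```bash
python3 -m inch '[14,20,0,0,100, 14,20,-40,0,100, 14,20,-75,0,100, 14,20,-110,0,100, 14,20,-145,0,100, 14,20,-175,0,100, 14,20,-175,0,100, 14,20,-175,0,40, 14,20,-175,0,40, 14,20,-175,0,40]' 20; python3 -m inch '[0,0,0,0,40, 0,0,0,0,40, 0,0,0,0,40]'
```

```text
t: 2.7
tool_pos: [0.6228, 0.114, 0.0856]
orientation: [2.268, 2.169, 0.006]
force: [-0.5, -0.3, 0.2]
opening: 0.0774
gripper_force: 0.0
t: 2.95
tool_pos: [0.6215, 0.1142, 0.0836]
orientation: [2.269, 2.171, 0.003]
force: [-0.2, 0.5, -0.2]
opening: 0.0575
gripper_force: 0.0
```

```bash
python3 -m inch '[0,5,-2,0,55, 0,5,-2,0,55, 0,5,-2,0,40, 0,5,-2,0,40, 0,5,-2,0,40, 0,5,-2,0,40]' 20;  python3 -m inch '[0,0,15,0,40, 0,0,40,0,40, 0,0,40,0,40, 0,0,40,0,40]'
```

```text
t: 3.45
tool_pos: [0.6206, 0.1193, 0.08]
orientation: [-2.27, -2.172, -0.0]
force: [0.1, 1.6, 0.5]
opening: 0.0496
gripper_force: 20.0
t: 3.78
tool_pos: [0.6218, 0.1192, 0.1212]
orientation: [2.269, 2.17, 0.004]
force: [0.2, -0.3, -3.3]
opening: 0.0503
gripper_force: 19.9
```

```bash
python3 -m inch '[-25,3,0,2,40, -60,6,0,4,40, -95,10,0,6,40, -130,14,0,7.4,40, -160,17,0,7.4,40, -184,19,0,7.4,40, -184,19,0,7.4,40, -184,19,-15,7.4,40, -184,19,-30,7.4,40, -184,19,-33,7.4,40]'; python3 -m inch '[0,0,0,0,40, 0,0,-2,0,40, 0,0,-4,0,40, 0,0,-4,0,40]'
```

```text
t: 4.62
tool_pos: [0.4346, 0.1376, 0.0838]
orientation: [-2.124, -2.312, 0.005]
force: [-3.9, -1.1, 10.4]
opening: 0.0496
gripper_force: 20.0
t: 4.95
tool_pos: [0.4373, 0.1383, 0.0836]
orientation: [2.125, 2.313, 0.002]
force: [0.7, 0.4, -1.0]
opening: 0.0496
gripper_force: 20.0
```

```bash
python3 -m inch '[0,0,0,0,40, 0,0,0,0,40, -0.8,9,1.5,0,40, -1.6,17.5,2,0,40, -2.4,26,2.5,0,40, -3.2,35,2,0,40, -4,44,1,0,40, -5,53,-1.5,0,40, -5,53,-1.5,0,40]' 6
python3 - <<'E'
from h import *
cv2.imwrite("pics/s2.png",cv2.resize(read_camera("scene")["image"][150:270,200:360],None,fx=4,fy=4,interpolation=cv2.INTER_CUBIC))
E
```

```text
t: 5.7
tool_pos: [0.4317, 0.1935, 0.0823]
orientation: [2.123, 2.315, 0.002]
force: [-0.6, 0.2, 3.2]
opening: 0.0501
gripper_force: 6.0
```

View pics/s2.png

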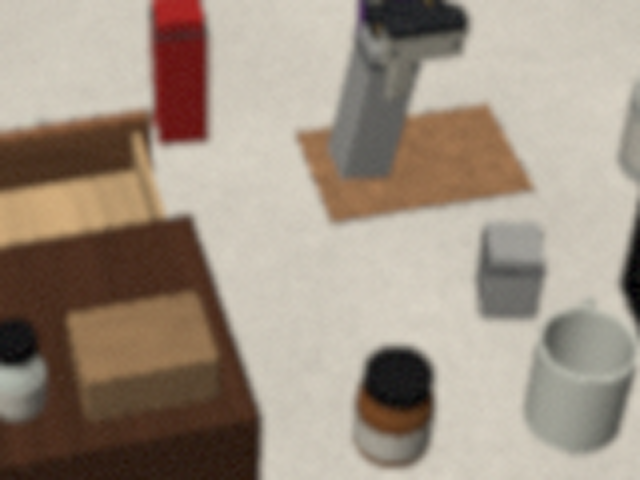

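The tin is tilting about its bottom edge, roughly 20° so far, with the base still on the mat at (335–395, 170). It has slid a little, so I'll continue with a lighter grip.

```bash
python3 -m inch '[0,0,0,0,40, 0,0,0,0,40, -0.8,9,-2,0,40, -1.6,17.5,-4,0,40, -2.4,26,-7,0,40, -3.2,34,-11,0,40, -4,42,-15,0,40, -5,49,-20,0,40, -5,49,-20,0,40]' 3
python3 - <<'E'
from h import *
cv2.imwrite("pics/s3.png",cv2.resize(read_camera("scene")["image"][150:270,200:360],None,fx=4,fy=4,interpolation=cv2.INTER_CUBIC))
E
```

```text
t: 6.5
tool_pos: [0.426, 0.2416, 0.0604]
orientation: [-2.123, -2.314, 0.0]
force: [2.3, 2.7, 1.6]
opening: 0.0501
gripper_force: 3.0
```

View pics/s3.png

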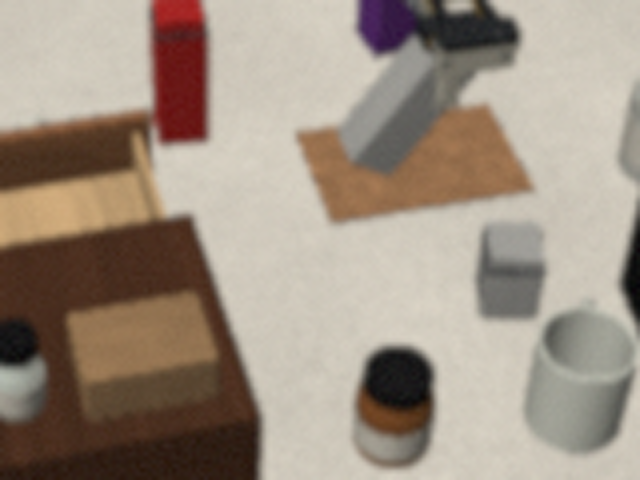

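Tilt is now about 45°, pivoting at (388,174) without sliding. I'll bring it the rest of the way down.

```bash
python3 -m inch '[-0.5,6,-5,0,40, -1,12,-11,0,40, -1.6,18,-18,0,40, -2,24,-25,0,40, -2.4,28,-33,0,40, -2.8,32,-40,0,40, -3.3,36,-47,0,40, -3.3,37,-49,0,40, -3.3,37,-49,0,40, -3.3,37,-49,0,40]' 3
python3 - <<'E'
from h import *
cv2.imwrite("pics/s4.png",cv2.resize(read_camera("scene")["image"][150:270,200:360],None,fx=4,fy=4,interpolation=cv2.INTER_CUBIC))
E
```

```text
t: 7.38
tool_pos: [0.4226, 0.2766, 0.0118]
orientation: [-2.125, -2.314, 0.003]
force: [-0.3, 0.5, -2.6]
opening: 0.0496
gripper_force: 3.0
```

View pics/s4.png

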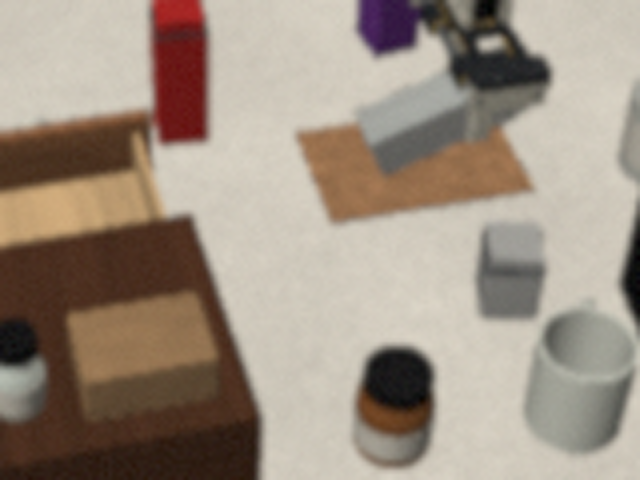

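The tin is almost flat, with its lid end still slightly raised and close to the mat's far edge. I'll draw it back about 18 mm, lower it and let go.

```bash
python3 -m inch '[0.5,-5,-1,0,40, 1,-10,-2,0,40, 1.5,-15,-3,0,40, 1.8,-19,-4,0,40, 1.8,-19,-5,0,40, 1.8,-19,-5,0,40]' 5;  python3 -m inch '[0,0,0,0,54, 0,0,0,0,58, 0,0,0,0,62, 0,0,0,0,70, 0,0,0,0,85, 0,0,0,0,85, 0,0,0,0,85]'
python3 - <<'E'
from h import *
im=[cv2.resize(read_camera("scene")["image"][150:270,200:360],None,fx=4,fy=4,interpolation=cv2.INTER_CUBIC)]
cv2.imwrite("pics/s5.png",im[0])
E
```

```text
t: 7.93
tool_pos: [0.4253, 0.2576, 0.0075]
orientation: [2.126, 2.313, 0.0]
force: [0.4, 0.2, -0.9]
opening: 0.0497
gripper_force: 5.0
t: 8.52
tool_pos: [0.425, 0.2582, 0.0075]
orientation: [-2.125, -2.314, 0.0]
force: [-0.4, 0.1, -0.7]
opening: 0.0774
gripper_force: 0.0
```

View pics/s5.png

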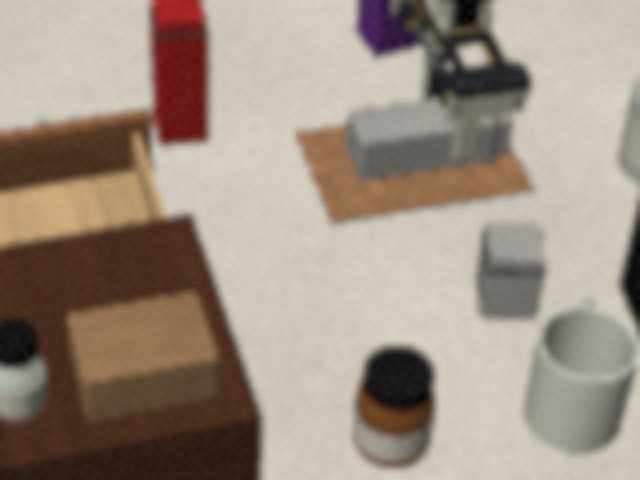

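The tin lies flat on the mat. Its near bottom corners are at about (369,178) and (508,156), and it is released. Next I'll find its centre.

Run:
```python
from h import *
d=np.load("scene.npz");K,E=d["K"],d["E"]
for p,z in(((369,178),.004),((508,156),.006),((363,143),.054),((348,112),.054)): print(p,(ray((200+(p[0]+.5)/4-.5,150+(p[1]+.5)/4-.5),z,K,E)*1000).round())
```

```text
(369, 178) [455. 179.   4.]
(508, 156) [445. 317.   6.]
(363, 143) [461. 169.  54.]
(348, 112) [415. 164.  54.]
```

```bash
python3 -m inch '[1,-13,6,0,85, 1,-13,6,0,85, 1,-13,6,0,85, 1,-13,6,0,40, 1,-13,6,0,40, 1,-13,6,0,40, 1,-13,6,0,40, 1,-13,6,0,40, 1,-13,6,0,40]' 25; python3 -m inch '[0,0,20,0,40, 0,0,50,0,40, 0,0,85,0,40, 0,0,115,0,40, 0,0,130,0,40, 0,0,130,0,40]'
```

```text
t: 9.32
tool_pos: [0.426, 0.2452, 0.0134]
orientation: [-2.125, -2.314, 0.0]
force: [0.3, -0.0, -1.0]
opening: 0.0495
gripper_force: 25.0
t: 9.82
tool_pos: [0.4285, 0.2464, 0.1479]
orientation: [2.123, 2.312, 0.01]
force: [0.2, -0.0, -1.6]
opening: 0.0501
gripper_force: 25.0
```

Run:
```python
from h import *
s=robot.read_state();print(s["tool_pos"],s["force"],s["opening"])
t=read_camera("top");cv2.imwrite("pics/t6.png",cv2.resize(t["image"][85:265,165:345],None,fx=3.3,fy=3.3,interpolation=cv2.INTER_CUBIC))
```

```text
[0.42851958 0.24635151 0.14793609] [ 0.16732779 -0.0400153  -1.61338102] 0.05008628747896705
```

```bash
python3 -m inch '[5,-20,0,0,40, 15,-60,0,1.4,40, 25,-100,0,1.4,40, 35,-140,0,1.4,40, 45,-180,0,1.4,40, 55,-220,0,1.4,40, 65,-260,0,1.4,40, 75,-300,0,1.4,40, 85,-335,0,1.4,40, 91,-363,0,1.4,40]';python3 -m inch '[0,0,0,0,40, 0,0,-10,0,40, 0,0,-10,0,40, 0,0,-10,0,40]'
python3 - <<'E'
from h import *
s=robot.read_state();print(s["tool_pos"])
R=cv2.Rodrigues(s["orientation"])[0];print(np.degrees(np.arctan2(R[1,1],R[0,1])))
t=read_camera("top")["image"];w=read_camera("scene")["image"]
a=cv2.resize(t[120:220,240:340],(400,400),interpolation=cv2.INTER_CUBIC);b=cv2.resize(w[150:250,160:260],(400,400),interpolation=cv2.INTER_CUBIC)
cv2.imwrite("pics/ab7.png",np.hstack([a,b]))
E
```

```text
t: 10.7
tool_pos: [0.5158, -0.1203, 0.1404]
orientation: [-2.096, -2.335, 0.003]
force: [1.0, 0.6, -2.8]
opening: 0.0495
gripper_force: 25.0
t: 11.03
tool_pos: [0.5152, -0.1162, 0.1308]
orientation: [-2.093, -2.337, 0.002]
force: [-0.8, 0.4, -1.7]
opening: 0.0498
gripper_force: 25.0
[ 0.51522731 -0.11622091  0.13075417]
6.316334404720793
```

View pics/ab7.png

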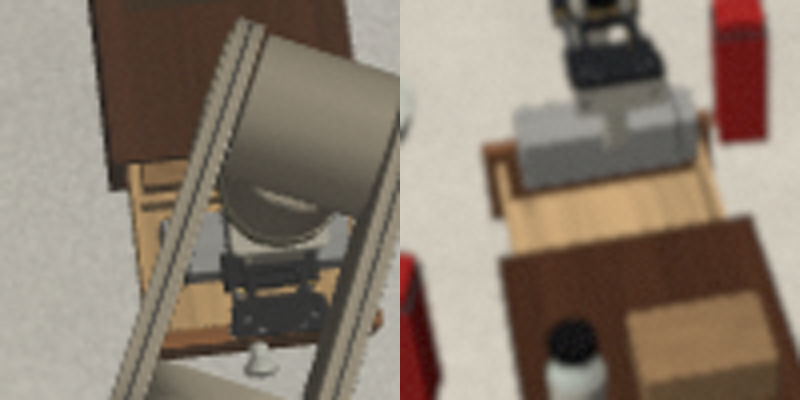

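Both views show the tin level above the compartment. Its near bottom corners in the right half are at about (524,190) and (696,165). I'll check the y-centring.

Run:
```python
from h import *
d=np.load("scene.npz");K,E=d["K"],d["E"]
f=lambda u,v,z:(ray((160+(u-400+.5)/4-.5,150+(v+.5)/4-.5),z,K,E)*1000).round()
for a in((524,190,.121),(696,165,.121),(515,108,.171)):print(a,f(*a))
# side-wall tops at z=.081 expected bay edges -> pixels in crop
c,s=np.cos(np.radians(6.2)),np.sin(np.radians(6.2))
for dy in(-86,86):
  q=np.array([.517-s*dy/1e3+c*.05,-.118+c*dy/1e3+s*.05,.081,1]);x=K@(E@q)[:3];x=x[:2]/x[2];print("wall",((x-[160,150])*4+[400,0]).round())
```

```text
(524, 190, 0.121) [ 549. -193.  121.]
(696, 165, 0.121) [537. -47. 121.]
(515, 108, 0.171) [ 501. -195.  171.]
wall [523. 245.]
wall [722. 212.]
```

```bash
python3 -m inch '[2,4,0,0,40, 2,4,-20,0,40, 2,4,-40,0,40, 2,4,-60,0,40, 2,4,-72,0,40, 2,4,-72,0,40]'; python3 -m inch '[0,0,-6,0,40, 0,0,-10,0,40, 0,0,-13,0,40, 0,0,-14,0,40, 0,0,-14,0,40]'
```

```text
t: 11.63
tool_pos: [0.517, -0.1124, 0.0586]
orientation: [-2.093, -2.337, 0.003]
force: [-0.5, 0.3, -3.8]
opening: 0.0499
gripper_force: 25.0
t: 12.05
tool_pos: [0.5193, -0.1139, 0.0478]
orientation: [2.096, 2.339, 0.0]
force: [1.4, -0.0, -3.2]
opening: 0.0497
gripper_force: 25.0
```

```bash
python3 -m inch '[0,0,-1,0,40, 0,0,-2,0,40, 0,0,-2,0,40, 0,0,-2,0,40]'
```

```text
t: 12.38
tool_pos: [0.5191, -0.1139, 0.0456]
orientation: [2.097, 2.339, 0.0]
force: [-0.5, 0.4, -2.1]
opening: 0.0498
gripper_force: 25.0
```

Within a millimetre of the floor, so I'll lower slightly and release.

```bash
python3 -m inch '[0,0,-1,0,40, 0,0,-1.5,0,40, 0,0,-1.5,0,54, 0,0,-1.5,0,58, 0,0,-1.5,0,64, 0,0,-1.5,0,66, 0,0,-1.5,0,66, 0,0,-1.5,0,66]'; python3 -m inch '[0,0,10,0,66, 0,0,35,0,66, 0,0,70,0,66, 0,0,100,0,50, 0,0,130,0,20, 0,0,150,0,0, 0,0,150,0,0]'
```

```text
t: 13.05
tool_pos: [0.519, -0.1139, 0.0439]
orientation: [-2.097, -2.339, 0.0]
force: [-1.0, -0.7, 1.3]
opening: 0.0614
gripper_force: 0.0
t: 13.63
tool_pos: [0.522, -0.1148, 0.201]
orientation: [2.091, 2.333, 0.006]
force: [0.5, 0.9, 1.2]
opening: 0.0392
gripper_force: 0.0
```

```bash
python3 -m inch '[-20,-9,0,0,0, -50,-22,0,0,0, -80,-35,0,0,0, -110,-47,0,0,0, -118,-51,0,0,0, -118,-51,-35,0,0, -118,-51,-70,0,0, -118,-51,-105,0,0, -118,-51,-140,0,0, -118,-51,-150,0,0]'; python3 -m inch '[0,0,0,0,0, 0,0,0,0,0, 5,0.5,0,0,0, 10,1.1,0,0,0, 15,1.6,0,0,0, 20,2.2,0,0,0, 25,2.7,0,0,0, 30,3.3,0,0,0, 35,3.8,0,0,0]'
```

```text
t: 14.47
tool_pos: [0.3975, -0.1627, 0.0386]
orientation: [-2.092, -2.333, 0.003]
force: [-1.0, 0.4, -1.1]
opening: 0.0007
gripper_force: 0.0
t: 15.22
tool_pos: [0.4365, -0.161, 0.0441]
orientation: [-2.097, -2.339, 0.0]
force: [-0.7, -0.6, 0.7]
opening: 0.0005
gripper_force: 0.7
```

```bash
python3 -m inch '[8,0.9,2,0,0, 18,2,4,0,0, 28,3,6,0,0, 38,4.1,6,0,0, 48,5.2,6,0,0, 58,6.3,6,0,0, 68,7.4,6,0,0, 78,8.5,6,0,0, 88,9.6,6,0,0, 88,9.6,6,0,0]';  python3 - <<'E'
from h import *
t=read_camera("top")["image"];w=read_camera("scene")["image"]
a=cv2.resize(t[120:220,240:340],(400,400),interpolation=cv2.INTER_CUBIC);b=cv2.resize(w[150:250,160:260],(400,400),interpolation=cv2.INTER_CUBIC)
cv2.imwrite("pics/ab8.png",np.hstack([a,b]))
E
```

```text
t: 16.05
tool_pos: [0.5259, -0.1511, 0.0502]
orientation: [2.096, 2.339, 0.001]
force: [0.2, -0.3, 0.6]
opening: 0.0006
gripper_force: 0.0
```

View pics/ab8.png

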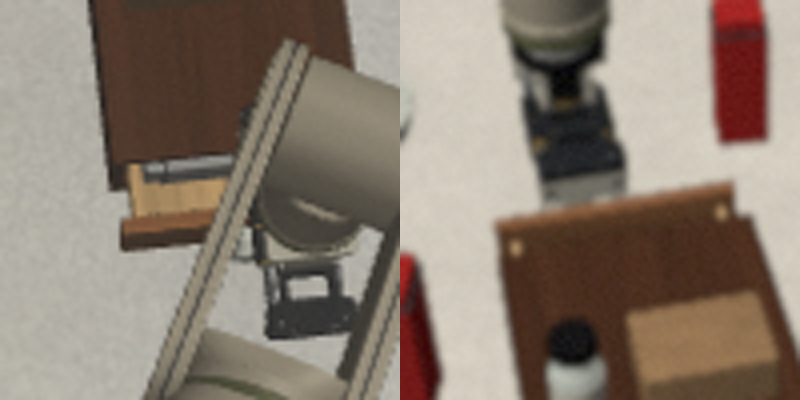

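The drawer is about two-thirds closed, with the tin lying flat inside and the panel square to the cabinet. Now the final push, watching the force.

```bash
python3 -m inch '[6,0.65,0,0,0, 12,1.3,0,0,0, 18,1.95,0,0,0, 22,2.4,0,0,0, 22,2.4,0,0,0]'; python3 -m inch '[4,0.4,0,0,0, 8,0.9,0,0,0, 8,0.9,0,0,0]'; python3 -m inch '[3,0.3,0,0,0, 6,0.6,0,0,0, 6,0.6,0,0,0]'
```

```text
t: 16.57
tool_pos: [0.5471, -0.149, 0.0502]
orientation: [2.096, 2.339, 0.001]
force: [0.5, -0.7, 0.2]
opening: 0.0001
gripper_force: 0.0
t: 16.82
tool_pos: [0.5549, -0.1481, 0.0503]
orientation: [2.096, 2.339, 0.001]
force: [-0.7, 0.3, 0.7]
opening: 0.0007
gripper_force: 0.0
t: 17.07
tool_pos: [0.5599, -0.1476, 0.05]
orientation: [-2.096, -2.339, 0.001]
force: [-3.6, -0.5, 4.0]
opening: 0.0003
gripper_force: 1.8
```

```bash
python3 -m inch '[3,0.3,0,0,0, 5,0.5,0,0,0, 5,0.5,0,0,0]'; python3 -m inch '[3,0.3,0,0,0, 5,0.5,0,0,0, 5,0.5,0,0,0]';python3 -m inch '[3,0.3,0,0,0, 3,0.3,0,0,0]';python3 -m inch '[3,0.3,0,0,0, 3,0.3,0,0,0]'
```

```text
t: 17.32
tool_pos: [0.5652, -0.147, 0.05]
orientation: [2.097, 2.339, 0.0]
force: [-1.5, -0.3, 2.1]
opening: 0.0006
gripper_force: 1.0
t: 17.57
tool_pos: [0.5709, -0.1465, 0.0501]
orientation: [2.096, 2.339, 0.001]
force: [1.4, 0.2, 0.1]
opening: 0.0006
gripper_force: 0.0
t: 17.73
tool_pos: [0.5738, -0.1462, 0.0502]
orientation: [2.096, 2.339, 0.001]
force: [0.3, -0.5, -0.5]
opening: 0.0004
gripper_force: 0.0
t: 17.9
tool_pos: [0.574, -0.1462, 0.05]
orientation: [-2.095, -2.337, 0.005]
force: [-12.6, -1.5, 9.0]
opening: 0.0003
gripper_force: 6.6
```

The force fell away as the catch drew the drawer in, then met a hard stop. I'll back off and check numerically that it stays home.

```bash
python3 -m inch '[-8,-0.9,0,0,0, -25,-2.7,0,0,0, -55,-6,0,0,0, -85,-9,0,0,0, -110,-12,10,0,0, -110,-12,40,0,0, -110,-12,80,0,0, -110,-12,120,0,0, -110,-12,140,0,0, -110,-12,140,0,0]'; python3 -m inch '[0,-40,0,0,0, 0,-80,0,0,0, 0,-120,0,0,0, 0,-120,0,0,0]'
python3 - <<'E'
from h import *
c=read_camera("top");im=cv2.cvtColor(c["image"],cv2.COLOR_BGR2GRAY)
d=np.load("top.npz");K,E=d["K"],d["E"]
a=np.radians(6.2);cx,sx=np.cos(a),np.sin(a)
# grey profile along drawer -x at z=.098, in lines beside the knob; t = mm in -x from unit origin
for off in(-70,60,80):
    r=[]
    for t in range(100,150,2):
        q=np.array([.711-cx*t/1e3-sx*off/1e3,-.097-sx*t/1e3+cx*off/1e3,.098,1]);x=K@(E@q)[:3];x=x[:2]/x[2]
        r.append(int(cv2.getRectSubPix(im,(1,1),(float(x[0]),float(x[1])))[0,0]))
    print(off,r)
E
```

```text
t: 18.73
tool_pos: [0.4693, -0.1594, 0.1968]
orientation: [2.09, 2.332, 0.005]
force: [0.8, 0.5, -0.2]
opening: 0.0008
gripper_force: 0.0
t: 19.07
tool_pos: [0.4649, -0.2836, 0.1889]
orientation: [2.101, 2.335, -0.003]
force: [0.5, 0.1, 0.0]
opening: 0.0007
gripper_force: 0.0
-70 [64, 65, 64, 63, 56, 55, 68, 80, 90, 93, 96, 98, 94, 83, 71, 58, 56, 54, 55, 55, 54, 74, 107, 146, 179]
60 [62, 63, 63, 62, 58, 56, 67, 79, 90, 95, 98, 97, 96, 93, 83, 64, 57, 55, 55, 54, 55, 69, 99, 136, 174]
80 [62, 62, 63, 64, 64, 56, 67, 97, 102, 96, 97, 97, 100, 93, 73, 63, 56, 56, 57, 56, 55, 54, 99, 157, 171]
```

```bash
python3 -c "
from plant import job; print(job.close_job())"
```

```text
the job is handed in; nothing more can be done
None
```

I laid the tall tin on the cork mat and let go, then laid it flat in the front compartment and pushed the drawer home; the catch drew it in, it stayed closed after I backed off, no container looked knocked over in the views I took, and I handed the job in at about 19 s.

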